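# Close the jar in the wine cellar

## Task

On the tasting counter, find the loose lid that fits the open jar with the cork sleeve, set it on the jar's threaded neck with its bar roughly crosswise to the jar's board, and screw it clockwise until it is fully home, with its bar in line with the long side of the board. Let go of it, and leave the other two lids where they are.

Things in the scene. Friction and masses are not known exactly. Their poses are not given: they have to be found in the camera images.
- jar: The open jar, fixed: round, pale glass with a cork sleeve, 72 mm wide, on a dark oblong board 110 x 76 x 10 mm. Origin: centre of the board's underside; x along the board's long side, z up. Shoulder 70 mm up; on it a steel neck 44 mm wide, tapering to 34 mm at its top 93 mm up, with a coarse two-start outer thread 54 mm over all, 2 mm play around the fitting lid, turning easily.
- jar_neck (a point): Top centre of the neck, 93 mm up. With its bar 46 to 138 degrees anticlockwise (from above) of the board's x the fitting lid drops on, underside 76 mm above the jar's origin; elsewhere it rides about 10 mm higher. Turned clockwise from there it sinks 5 mm under the thread: home with the bar along the board's x, underside 71 mm up; a stop about 7 degrees further.
- lid_64: The fitting lid: round, steel, 64 mm across, 27 mm high, open below; on top a wooden grip bar 46 long, 14 thick, 26 mm high (53 mm in all). Origin: centre of its underside; x along the bar, z up. Inside, at the bottom under the bar's ends, two lugs 4.5 mm high, 50 mm apart; a half turn makes no difference. About 0.12 kg. Stands upright on the counter.
- lid_46: A smaller lid of the same make, 46 mm across, same height and bar, too small for the neck; to be left alone. Origin: centre of its underside; x along the bar, z up.
- lid_80: A larger lid of the same make, 80 mm across, same height and bar, too wide for the thread; to be left alone. Origin: centre of its underside; x along the bar, z up.
Not all that is in view belongs to the job. What is shaped like the lid_64 but green is not meant.

How it is judged:
By the outcome, as a careful person would: the job done as asked, in the order asked, and still so for the second after the job is handed in, with the robot touching nothing.
It also fails if it takes over 48 s, if anything falls off the work surface, if the arm or the gripper's body presses on something with over 40 N, if the wrist force passes 120 N, or if a joint passes its speed limit or range.

## Robot

A 6-joint arm with a two-finger parallel gripper is mounted at the origin on the work surface. World frame = base frame: x ahead of the robot, y to its left, z up, the work surface at z = 0. Lengths are in m, angles in rad, forces in N, time in s.
With the tool pointing down it reaches from about 0.35 to 0.85 m from the base axis. Payload 8.1 kg.
Tool frame: the origin (TCP) lies on the centre line of the jaws, within the pads' length; the fingertips stand 22 mm ahead of it and the grasp point (between the pads) lies 3 mm ahead of it (bot.tips_ahead is the distance from the TCP to the fingertips, in m); z points along the fingers, y is the line along which they close (so a half turn about z gives the same grasp; the last joint's range is limited). The gripper opens to 93 mm and grips with 3 to 60 N. Pads are 15 mm wide; open, the fingers measure 128 mm over their backs; the gripper's body (75 mm by 188 mm) begins 65 mm behind the grasp point.
Start: joints at [-1.23, 0.13, 1.488, -0, 1.523, -0.085], TCP at [0.248, -0.546, 0.241] pointing down, gripper open.
Joint ranges: [-2.96, 2.96], [-0.89, 2.26], [0.02, 2.5], [-1.34, 4.48], [0, 2.73], [-2.66, 2.66]. Speed limits (rad/s): [2.39, 2.39, 2.79, 3.14, 3.14, 3.14].

## Interface

Orientations are given as [roll, pitch, yaw] about the fixed x, y, z axes, in that order (R = Rz(yaw) Ry(pitch) Rx(roll)).
In Python, from station import bot gives the robot as it stands.
- The arm moves only by the shell command python3 -m pendant 'ROWS'. ROWS is JSON, a list of rows, each an object with "translation": the shift along the world's x, y, z in cm, a list of three; "turn": the turn, a rotation vector about the world's x, y, z in units of 6 degrees (1.0 is 6 degrees), a list of three; "gripper": the finger opening in cm, from 0 to 9.3. In form: [{"translation": [dx, dy, dz], "turn": [rx, ry, rz], "gripper": gripper}, ...]. A call has exactly 8 rows; each row shifts and turns the commanded pose from where the row before left it; what a row does not reach is not made up. A row lasts 1/8 s, in which the tool goes at most 62.5 mm and 10.7 degrees, less where a joint would pass 70% of its speed; a pose out of reach is approached as far as the arm can. A call is refused whole if a number of a shift passes 6.25 or a number of a turn 1, either way. A call with a gripper value outside its range is refused whole. The fingers move at their own pace and stop on an object; the grip force is fixed at half the most. Time passes only in rows, so rows that do not move let the fingers close, or fill a call up. It gives the time, the measured TCP pose, the force and the opening at its end, in the units of the state.
- bot.state(): the state, without advancing time (a new reading comes with each control period).
- bot.grab_frame(name): name is "scene" or "top" or "wrist"; returns the picture (480x640x3 uint8, red, green, blue); there is no depth.
- bot.calibration(name): a dict with "mtx" (3x3 intrinsics, pixels), "T" (4x4, takes a point from camera to world coordinates). Camera axes: x right, y up, looking along -z (the intrinsics and any distortion apply to the point x, -y, -z); pixel columns grow to the right and rows downward; lengths in m; the calibration is good to about 2 mm. A picture is of the moment at which its call begins: read the wrist's pose just before it. calibration takes no time and is no camera call; for the wrist camera it gives the pose at the moment of the call.
- bot.close_job(): hands the job in, once; it reports no verdict.
Trained networks look in the newest picture that a camera, given by its name, has taken for a name from the list of things; names that differ only in an ending like _2 or _b are one class to them, and where a whole thing is asked for, a point or a joint stands for the part that bears it (a point fixed in the world has none). Each returns a list of dicts, best first, with "score" (0 to 1); they miss things now and then, are a little off and sometimes report something else, mostly with a low value. They report only what shows in the picture. A call takes as long as a camera call. They do not tell look-alikes from the thing itself.
- bot.look_for(camera, name): "point" ([x, y, z] in m, in the coordinates of the camera as it stood for that picture, good to about 4 mm: the middle of the surface that is visible of it).
- bot.regions_of(camera, name): "pixels" (480x640 bool, what is visible of it).
The state is a dict: "clock": time; "q": joint angles; "dq": joint speeds; "effort": joint torques, N m; "position": TCP position; "orientation": TCP orientation; "contact_force": force on the tool from outside, world axes, zero at the start; "wrist_torque": the same for the moment, N m; "gripper_width": finger opening in m.
Only numpy, scipy, OpenCV 4.12 (cv2) and the standard library are available. Lean on these libraries where they do the work, as an engineer would, in place of code of your own. Each camera call takes 0.05 s, during which the arm holds its last target. There are 200 camera calls.

## Working session

There is one attempt and no reset: what is moved stays moved. The work goes in short steps, Python scripts to look and compute and a shell command to move; the robot and the scene stay as the last step left them, time stands still between calls to the robot, and variables do not carry over. Pictures are saved under pics/ and viewed, on a budget of 10 in all, crops included, one or two more only if the job needs it, and the job is handed in when it is done.

```bash
ls; mkdir -p pics
cat > h.py <<'E'
import numpy as np,cv2
from station import bot
def w(cam,p):
    T=np.array(bot.calibration(cam)["T"]);return (T@np.r_[p,1])[:3]
def pix(cam,P):
    c=bot.calibration(cam);q=np.linalg.inv(np.array(c["T"]))@np.r_[P,1];q=np.array([q[0],-q[1],-q[2]]);u=np.array(c["mtx"])@q;return u[:2]/u[2]
def atz(cam,uv,z):
    c=bot.calibration(cam);T=np.array(c["T"]);d=np.linalg.inv(np.array(c["mtx"]))@np.r_[uv,1];d=T[:3,:3]@np.array([d[0],-d[1],-d[2]]);o=T[:3,3];return o+d*(z-o[2])/d[2]
def save(im,n): cv2.imwrite("pics/"+n,cv2.cvtColor(im,cv2.COLOR_RGB2BGR))
E
python3 - <<'E'
from h import *
np.set_printoptions(precision=3,suppress=True)
print(bot.state())
for cam in ["top","scene"]:
    im=bot.grab_frame(cam);save(im,cam+"1.png")
    for n in ["jar","lid_64","lid_46","lid_80"]:
        for d in bot.look_for(cam,n)[:4]:
            P=w(cam,d["point"]);print(cam,n,round(d["score"],2),P,pix(cam,P))
E
```

```text
pics
{'clock': 0.0, 'q': array([-1.23 ,  0.131,  1.489,  0.   ,  1.523, -0.085]), 'dq': array([-0.   , -0.002,  0.002, -0.001,  0.001, -0.   ]), 'effort': array([ -0.001, -55.984, -49.176,   0.077,   0.035,  -0.   ]), 'position': array([ 0.248, -0.546,  0.24 ]), 'orientation': array([-3.14 , -0.   ,  0.426]), 'contact_force': array([-0.005,  0.122,  0.983]), 'wrist_torque': array([-0.004,  0.005,  0.023]), 'gripper_width': 0.09271661408241262}
top jar 0.73 [0.615 0.107 0.057] [275.159 189.779]
top lid_64 0.97 [ 0.451 -0.041  0.03 ] [365.43  288.956]
top lid_64 0.89 [0.46  0.241 0.029] [195.149 285.586]
top lid_64 0.71 [ 0.553 -0.193  0.028] [452.859 227.258]
top lid_64 0.71 [0.565 0.291 0.024] [167.557 223.972]
top lid_46 0.97 [ 0.451 -0.041  0.03 ] [365.43  288.956]
top lid_46 0.89 [0.46  0.241 0.029] [195.149 285.586]
top lid_46 0.71 [ 0.553 -0.193  0.028] [452.859 227.258]
top lid_46 0.71 [0.565 0.291 0.024] [167.557 223.972]
top lid_80 0.97 [ 0.451 -0.041  0.03 ] [365.43  288.956]
top lid_80 0.89 [0.46  0.241 0.029] [195.149 285.586]
top lid_80 0.71 [ 0.553 -0.193  0.028] [452.859 227.258]
top lid_80 0.71 [0.565 0.291 0.024] [167.557 223.972]
scene jar 0.9 [0.661 0.094 0.035] [395.529 284.858]
scene lid_64 0.97 [ 0.571 -0.208  0.025] [181.197 339.688]
scene lid_64 0.95 [0.476 0.235 0.024] [381.231 216.367]
scene lid_64 0.8 [0.586 0.289 0.028] [443.456 229.712]
scene lid_64 0.66 [ 0.471 -0.049  0.024] [251.965 264.204]
scene lid_46 0.97 [ 0.571 -0.208  0.025] [181.197 339.688]
scene lid_46 0.95 [0.476 0.235 0.024] [381.231 216.367]
scene lid_46 0.8 [0.586 0.289 0.028] [443.456 229.712]
scene lid_46 0.66 [ 0.471 -0.049  0.024] [251.965 264.204]
scene lid_80 0.97 [ 0.571 -0.208  0.025] [181.197 339.688]
scene lid_80 0.95 [0.476 0.235 0.024] [381.231 216.367]
scene lid_80 0.8 [0.586 0.289 0.028] [443.456 229.712]
scene lid_80 0.66 [ 0.471 -0.049  0.024] [251.965 264.204]
```

View pics/top1.png

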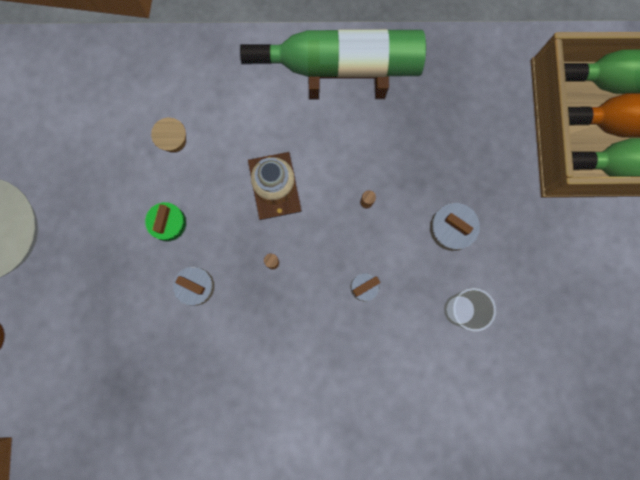

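View pics/scene1.png

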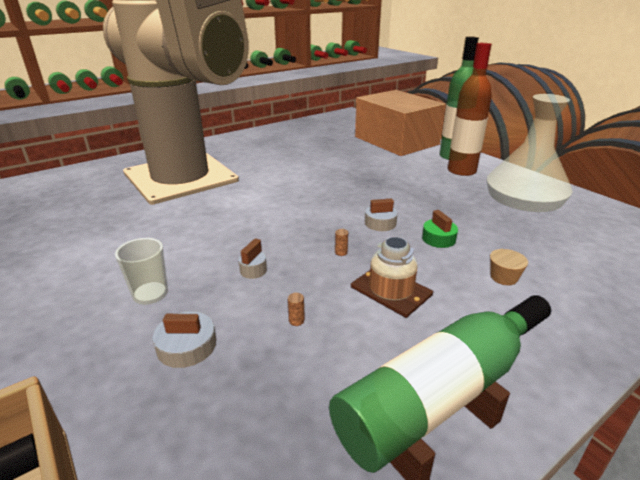

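Look-alikes in the top picture: mid grey lid (193,286), green lid (165,221), small lid (365,288) and large lid (456,227). The mid grey one, about 38 px or 64 mm across, is the choice. The jar is at (272,185). Next I measure and check with a crop.

Run:
```python
from h import *
np.set_printoptions(precision=4,suppress=True)
im=bot.grab_frame("top")
hsv=cv2.cvtColor(im,cv2.COLOR_RGB2HSV)
brown=((hsv[...,1]>110)&((hsv[...,0]<20)|(hsv[...,0]>170))).astype(np.uint8)
def rect(m,x0,x1,y0,y1,z,name):
    mm=np.zeros_like(m);mm[y0:y1,x0:x1]=m[y0:y1,x0:x1]
    ys,xs=np.nonzero(mm)
    P=np.array([atz("top",(a,b),z)[:2] for a,b in zip(xs,ys)])
    r=cv2.minAreaRect((P*1000).astype(np.float32));c=np.linalg.svd(P-P.mean(0))[2][0]
    b=cv2.boxPoints(r);e=[b[1]-b[0],b[2]-b[1]];L=max(e,key=np.linalg.norm)
    print(name,len(xs),"rect",r[0],r[1],np.degrees(np.arctan2(L[1],L[0]))%180,"pca",P.mean(0)*1000,np.degrees(np.arctan2(c[1],c[0]))%180)
rect(brown,165,220,262,312,.053,"bar64")
dark=((im.max(2)<110)&(hsv[...,1]>90)).astype(np.uint8)
rect(dark,240,310,145,225,.01,"board")
for d in bot.regions_of("top","lid_64")[:5]:
    ys,xs=np.nonzero(d["pixels"]);P=np.array([atz("top",(a,b),.027)[:2] for a,b in zip(xs,ys)])*1000
    print(round(d["score"],2),xs.mean(),ys.mean(),"diam",np.sqrt(len(xs)*4/np.pi)*1.6,"mid",(P.min(0)+P.max(0))/2,np.ptp(P,axis=0))
print("top cam",np.array(bot.calibration("top")["T"])[:3,3])
c=cv2.resize(im[140:320,150:310],(711,800),interpolation=cv2.INTER_CUBIC)
c=cv2.resize(im[140:320,140:320],(600,600),interpolation=cv2.INTER_CUBIC);save(c,"crop1.png")
```

```text
bar64 183 rect (459.517333984375, 244.77276611328125) (44.47019577026367, 10.640990257263184) 63.093178 pca [459.8613 244.736 ] 64.02947975869372
board 958 rect (634.1991577148438, 111.9395751953125) (107.11038208007812, 71.44795227050781) 11.140605 pca [613.9274 107.2956] 7.4875292692014455
0.93 193.70007892659825 285.8334648776638 diam 64.26334824874436 mid [459.5216 243.624 ] [63.1407 66.494 ]
0.87 365.24691358024694 286.8533950617284 diam 45.95815070224505 mid [454.8862 -41.8102] [45.0159 48.9437]Traceback (most recent call last):
  File "<stdin>", line 17, in <module>
  File "h.py", line 8, in atz
    c=bot.calibration(cam);T=np.array(c["T"]);d=np.linalg.inv(np.array(c["mtx"]))@np.r_[uv,1];d=T[:3,:3]@np.array([d[0],-d[1],-d[2]]);o=T[:3,3];return o+d*(z-o[2])/d[2]
ValueError: time passes only in moves, steps and waits
```

```bash
python3 -m pendant '[{"translation":[1.9,4.9,0],"turn":[0,0,0.4],"gripper":9.3},{"translation":[1.9,4.9,0],"turn":[0,0,0.4],"gripper":9.3},{"translation":[1.9,4.9,0],"turn":[0,0,0.4],"gripper":9.3},{"translation":[1.9,4.9,0],"turn":[0,0,0.4],"gripper":9.3},{"translation":[1.9,4.9,0],"turn":[0,0,0.4],"gripper":9.3},{"translation":[1.9,4.9,0],"turn":[0,0,0.4],"gripper":9.3},{"translation":[1.9,4.9,0],"turn":[0,0,0.4],"gripper":9.3},{"translation":[1.9,4.9,0],"turn":[0,0,0.4],"gripper":9.3}]'
python3 -m pendant '[{"translation":[0.7,4.9,0],"turn":[0,0,0.4],"gripper":9.3},{"translation":[0.7,4.9,0],"turn":[0,0,0.4],"gripper":9.3},{"translation":[0.7,4.9,0],"turn":[0,0,0.4],"gripper":9.3},{"translation":[0.7,4.9,0],"turn":[0,0,0.4],"gripper":9.3},{"translation":[0.7,4.9,0],"turn":[0,0,0.4],"gripper":9.3},{"translation":[0.7,4.9,0],"turn":[0,0,0.4],"gripper":9.3},{"translation":[0.7,4.9,0],"turn":[0,0,0.4],"gripper":9.3},{"translation":[0.7,4.9,0],"turn":[0,0,0.4],"gripper":9.3}]'
python3 - <<'E'
from h import *
s=bot.state();print(s["position"],s["orientation"],s["q"]);
C=bot.calibration("wrist");bot.calibration=lambda n:C
save(bot.grab_frame("wrist"),"w1.png");print(np.array(C["T"]).round(3).tolist())
print(pix("wrist",[.46,.2445,.053]))
E
```

```text
clock: 1.6
position: [0.4003, -0.1529, 0.241]
orientation: [3.141, -0.0, 0.762]
contact_force: [1.1, 0.5, 0.1]
gripper_width: 0.0934
clock: 2.6
position: [0.4559, 0.2394, 0.2409]
orientation: [3.141, -0.0, 1.098]
contact_force: [-0.7, 0.1, -0.1]
gripper_width: 0.0931
[0.45593695 0.23935142 0.24090571] [ 3.14099335e+00 -4.78530483e-04  1.09757200e+00] [ 3.83924597e-01 -1.01888501e-01  1.72221489e+00 -1.39990905e-04
  1.52051221e+00  8.57156046e-01]
[[0.891, 0.436, 0.127, 0.492], [-0.454, 0.855, 0.252, 0.309], [0.001, -0.282, 0.959, 0.384], [0.0, 0.0, 0.0, 1.0]]
[331.94490835 209.69962438]
```

View pics/w1.png

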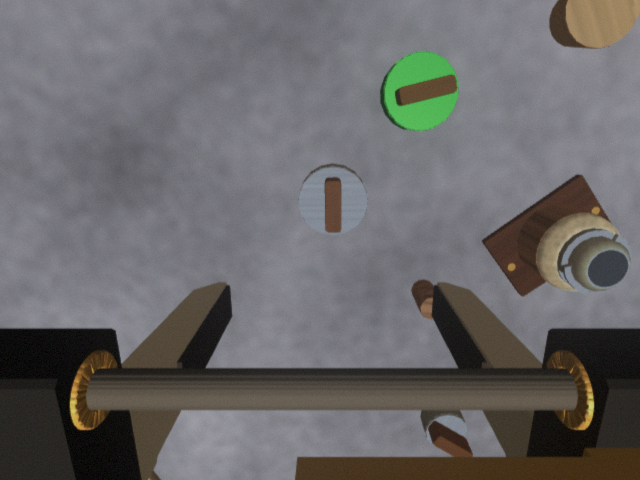

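The wrist view shows the chosen grey lid at (333,205), the green one apart at (421,91), and the jar at (580,240). I'll refine the lid and jar poses from this same picture.

Run:
```python
from h import *
np.set_printoptions(precision=1,suppress=True)
C=bot.calibration("wrist");bot.calibration=lambda n:C
im=cv2.cvtColor(cv2.imread("pics/w1.png"),cv2.COLOR_BGR2RGB);hsv=cv2.cvtColor(im,cv2.COLOR_RGB2HSV)
brown=((hsv[...,1]>110)&((hsv[...,0]<20)|(hsv[...,0]>170))).astype(np.uint8)
def rect(m,x0,x1,y0,y1,z,name):
    mm=np.zeros_like(m);mm[y0:y1,x0:x1]=m[y0:y1,x0:x1]
    n,l,st,_=cv2.connectedComponentsWithStats(mm);mm=l==1+np.argmax(st[1:,4])
    ys,xs=np.nonzero(mm)
    P=np.array([atz("wrist",(a,b),z)[:2] for a,b in zip(xs,ys)])*1000
    r=cv2.minAreaRect(P.astype(np.float32));b=cv2.boxPoints(r);L=max([b[1]-b[0],b[2]-b[1]],key=np.linalg.norm)
    print(name,len(xs),r[0],r[1],np.degrees(np.arctan2(L[1],L[0]))%180)
rect(brown,290,375,160,240,.053,"bar")
dark=((hsv[...,1]>70)&(hsv[...,2]<130)&((hsv[...,0]<20)|(hsv[...,0]>170))).astype(np.uint8)
rect(dark,470,640,165,310,.01,"board")
# neck top opening (dark blue-grey ellipse near 608,268)
g=((im.max(2)<85)).astype(np.uint8);rect(g,575,638,245,292,.093,"mouth")
for uv in [(580,175.5),(483,242),(523,296)]: print(uv,atz("wrist",uv,.01)*1000)
```

```text
bar 465 (461.458251953125, 252.27731323242188) (43.534236907958984, 11.307394027709961) 63.24562
board 5349 (635.0214233398438, 119.9830322265625) (108.50321960449219, 76.78941345214844) 11.300188
mouth 1064 (636.2067260742188, 117.95927429199219) (28.49822235107422, 30.03917694091797) 153.24838
(580, 175.5) [679.9 165.6  10. ]
(483, 242) [574.7 145.1  10. ]
(523, 296) [591.   71.6  10. ]
```

```bash
python3 -m pendant '[{"translation":[0.1,0.2,-2],"turn":[0,0,0],"gripper":9.3},{"translation":[0.1,0.2,-2],"turn":[0,0,0],"gripper":9.3},{"translation":[0.1,0.2,-2],"turn":[0,0,0],"gripper":9.3},{"translation":[0.1,0.2,-2],"turn":[0,0,0],"gripper":7},{"translation":[0.1,0.1,-2],"turn":[0,0,0],"gripper":5},{"translation":[0,0,-1],"turn":[0,0,0],"gripper":5},{"translation":[0,0,0],"turn":[0,0,0],"gripper":5},{"translation":[0,0,0],"turn":[0,0,0],"gripper":5}]'
cat > m.py <<'E'
from h import *
s=bot.state();print(s["clock"],s["position"],s["orientation"])
C=bot.calibration("wrist");f=bot.grab_frame("wrist");Ct=bot.calibration("top");ft=bot.grab_frame("top")
bot.calibration=lambda n:{"wrist":C,"top":Ct}[n]
def brown(im,smin=110):
    h=cv2.cvtColor(im,cv2.COLOR_RGB2HSV);return ((h[...,1]>smin)&((h[...,0]<20)|(h[...,0]>170))).astype(np.uint8)
def rect(cam,m,guess,z,name,r=60):
    n,l,st,c=cv2.connectedComponentsWithStats(m);p=pix(cam,guess)
    k=1+min(range(n-1),key=lambda i:np.hypot(*(c[i+1]-p))+(999 if st[i+1,4]<60 else 0))
    ys,xs=np.nonzero(l==k);P=np.array([atz(cam,(a,b),z)[:2] for a,b in zip(xs,ys)])*1000
    q=cv2.minAreaRect(P.astype(np.float32));b=cv2.boxPoints(q);L=max([b[1]-b[0],b[2]-b[1]],key=np.linalg.norm)
    print(cam,name,len(xs),"px",c[k].round(),"ctr",np.round(q[0],1),"size",np.round(q[1],1),"ang",np.degrees(np.arctan2(L[1],L[0]))%180)
E
python3 - <<'E'
from m import *
save(f,"w2.png")
rect("wrist",brown(f),[.46,.248,.053],.053,"bar")
E
```

```text
clock: 3.65
position: [0.4613, 0.2464, 0.1314]
orientation: [3.141, -0.001, 1.096]
contact_force: [0.5, 0.5, -0.7]
gripper_width: 0.0514
3.65 [0.46128963 0.24639679 0.13135753] [ 3.14085782e+00 -7.05094410e-04  1.09555047e+00]
wrist bar 1254 px [331. 256.] ctr [462.1 247.4] size [43.4 12.4] ang 63.27095
```

View pics/w2.png

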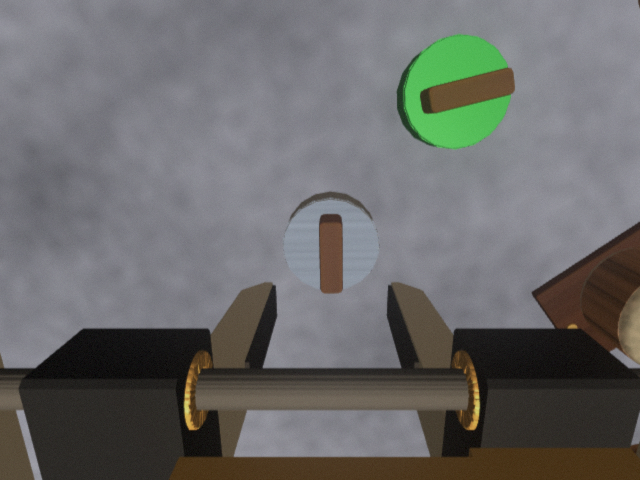

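```bash
python3 -m pendant '[{"translation":[0,-0.1,-2],"turn":[0,0,0],"gripper":5},{"translation":[0,0,-2],"turn":[0,0,0],"gripper":5},{"translation":[0,0,-2],"turn":[0,0,0.05],"gripper":5},{"translation":[0,0,-1.3],"turn":[0,0,0],"gripper":5},{"translation":[0,0,-0.5],"turn":[0,0,0],"gripper":5},{"translation":[0,0,0],"turn":[0,0,0],"gripper":5},{"translation":[0,0,0],"turn":[0,0,0],"gripper":1},{"translation":[0,0,0],"turn":[0,0,0],"gripper":0.5}]'
python3 -m pendant '[{"translation":[0,0,0],"turn":[0,0,0],"gripper":0.5},{"translation":[0,0,0],"turn":[0,0,0],"gripper":0.5},{"translation":[0,0,0],"turn":[0,0,0],"gripper":0.5},{"translation":[0,0,0],"turn":[0,0,0],"gripper":0.5},{"translation":[0,0,1],"turn":[0,0,0],"gripper":0.5},{"translation":[0,0,2],"turn":[0,0,0],"gripper":0.5},{"translation":[0,0,3],"turn":[0,0,0],"gripper":0.5},{"translation":[0,0,4],"turn":[0,0,0],"gripper":0.5}]'
```

```text
clock: 4.75
position: [0.4614, 0.2458, 0.0534]
orientation: [3.141, -0.001, 1.101]
contact_force: [-0.4, -0.2, -0.5]
gripper_width: 0.0345
clock: 5.75
position: [0.4599, 0.2452, 0.1529]
orientation: [-3.14, 0.002, 1.101]
contact_force: [0.5, 0.2, -1.8]
gripper_width: 0.0143
```

```bash
python3 -m pendant '[{"translation":[2.2,-1.6,1.2],"turn":[0,0,0.8],"gripper":0.5},{"translation":[2.2,-1.6,1.2],"turn":[0,0,0.8],"gripper":0.5},{"translation":[2.2,-1.6,1.2],"turn":[0,0,0.8],"gripper":0.5},{"translation":[2.2,-1.6,0.1],"turn":[0,0,0.8],"gripper":0.5},{"translation":[2.2,-1.7,0],"turn":[0,0,0.8],"gripper":0.5},{"translation":[2.2,-1.7,0],"turn":[0,0,0.8],"gripper":0.5},{"translation":[2.2,-1.7,0],"turn":[0,0,0.8],"gripper":0.5},{"translation":[2.1,-1.7,0],"turn":[0,0,0.8],"gripper":0.5}]'
python3 -m pendant '[{"translation":[0,0,0],"turn":[0,0,0],"gripper":0.5},{"translation":[0,0,0],"turn":[0,0,0],"gripper":0.5},{"translation":[0,0,0],"turn":[0,0,0],"gripper":0.5},{"translation":[0,0,0],"turn":[0,0,0],"gripper":0.5},{"translation":[0,0,0],"turn":[0,0,0],"gripper":0.5},{"translation":[0,0,0],"turn":[0,0,0],"gripper":0.5},{"translation":[0,0,0],"turn":[0,0,0],"gripper":0.5},{"translation":[0,0,0],"turn":[0,0,0],"gripper":0.5}]'
python3 - <<'E'
from m import *
save(f,"w3.png");save(bot.grab_frame("scene"),"s3.png")
print(bot.state()["position"])
rect("wrist",brown(f,70),[.635,.113,.01],.01,"board?")
E
```

```text
clock: 6.75
position: [0.6364, 0.1129, 0.1899]
orientation: [-3.141, -0.0, 1.774]
contact_force: [0.7, 0.2, -2.1]
gripper_width: 0.0137
clock: 7.75
position: [0.6359, 0.1136, 0.1896]
orientation: [-3.142, 0.0, 1.771]
contact_force: [0.8, -0.6, -1.6]
gripper_width: 0.0139
7.75 [0.63586932 0.11355435 0.18962958] [-3.14159192e+00  4.10363346e-05  1.77140153e+00]
[0.63584717 0.11354579 0.18961513]
wrist board? 4704 px [330. 202.] ctr [636.  112.3] size [108.4  73.7] ang 11.163133
```

View pics/w3.png

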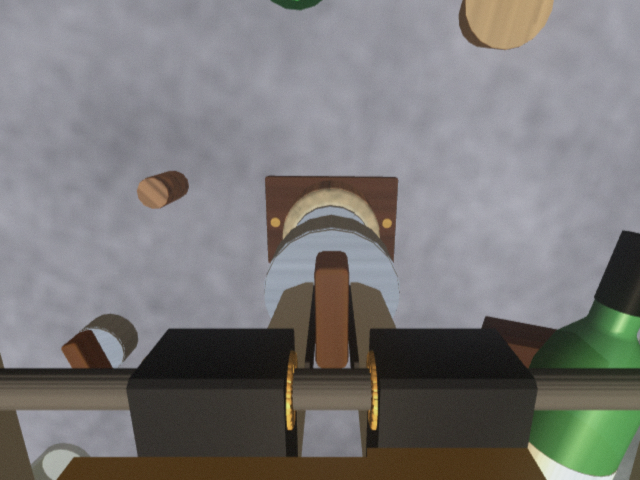

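The lid is held over the jar. It sits at columns 264–400, centred on the board at 265–398, with the bar crosswise. Now I lower it.

```bash
python3 -m pendant '[{"translation":[0,0,-1.5],"turn":[0,0,0],"gripper":0.5},{"translation":[0,0,-1.5],"turn":[0,0,0],"gripper":0.5},{"translation":[0,0,-1],"turn":[0,0,0],"gripper":0.5},{"translation":[0,0,-0.5],"turn":[0,0,0],"gripper":0.5},{"translation":[0,0,-0.3],"turn":[0,0,0],"gripper":0.5},{"translation":[0,0,-0.3],"turn":[0,0,0],"gripper":0.5},{"translation":[0,0,-0.2],"turn":[0,0,0],"gripper":0.5},{"translation":[0,0,0],"turn":[0,0,0],"gripper":0.5}]'
```

```text
clock: 8.9
position: [0.6364, 0.113, 0.137]
orientation: [3.141, 0.001, 1.771]
contact_force: [2.0, -3.4, -1.2]
gripper_width: 0.0138
```

```bash
python3 -m pendant '[{"translation":[0,0,-0.2],"turn":[0,0,0],"gripper":0.5},{"translation":[0,0,-0.2],"turn":[0,0,0],"gripper":0.5},{"translation":[0,0,-0.2],"turn":[0,0,0],"gripper":0.5},{"translation":[0,0,-0.2],"turn":[0,0,0],"gripper":0.5},{"translation":[0,0,0],"turn":[0,0,0],"gripper":0.5},{"translation":[0,0,0],"turn":[0,0,0],"gripper":0.5},{"translation":[0,0,0],"turn":[0,0,0],"gripper":0.5},{"translation":[0,0,0],"turn":[0,0,0],"gripper":0.5}]'
```

```text
clock: 9.9
position: [0.6362, 0.113, 0.1288]
orientation: [3.141, 0.001, 1.771]
contact_force: [1.4, -5.9, 1.4]
gripper_width: 0.0137
```

```bash
python3 -m pendant '[{"translation":[0,-0.1,0],"turn":[0,0,-0.5],"gripper":0.5},{"translation":[0,0,-0.03],"turn":[0,0,-0.9],"gripper":0.5},{"translation":[0,0,-0.03],"turn":[0,0,-0.9],"gripper":0.5},{"translation":[0,0,-0.03],"turn":[0,0,-0.9],"gripper":0.5},{"translation":[0,0,-0.03],"turn":[0,0,-0.9],"gripper":0.5},{"translation":[0,0,-0.03],"turn":[0,0,-0.9],"gripper":0.5},{"translation":[0,0,-0.03],"turn":[0,0,-0.9],"gripper":0.5},{"translation":[0,0,0],"turn":[0,0,0],"gripper":0.5}]'
python3 -c "
from h import *
s=bot.state();print(s['wrist_torque'],s['contact_force'])"
```

```text
clock: 10.9
position: [0.6369, 0.1121, 0.1286]
orientation: [3.139, -0.001, 1.152]
contact_force: [0.9, -5.1, 7.3]
gripper_width: 0.0138
[-1.22570941 -0.03882511  0.11888554] [ 0.86638142 -5.13389754  7.2917857 ]
```

```bash
python3 -m pendant '[{"translation":[0,-0.1,0],"turn":[0,0,-0.8],"gripper":0.5},{"translation":[0,0,0],"turn":[0,0,-0.8],"gripper":0.5},{"translation":[0,0,-0.05],"turn":[0,0,-0.8],"gripper":0.5},{"translation":[0,0,-0.05],"turn":[0,0,-0.8],"gripper":0.5},{"translation":[0,0,-0.05],"turn":[0,0,-0.8],"gripper":0.5},{"translation":[0,0,-0.05],"turn":[0,0,-0.8],"gripper":0.5},{"translation":[0,0,0],"turn":[0,0,0],"gripper":0.5},{"translation":[0,0,0],"turn":[0,0,0],"gripper":0.5}]'
python3 -c "
from h import *
s=bot.state();print(s['wrist_torque'],s['contact_force'])"
```

```text
clock: 11.9
position: [0.6365, 0.1122, 0.1261]
orientation: [3.141, -0.002, 0.651]
contact_force: [1.0, -1.3, 5.4]
gripper_width: 0.014
[-0.36704421  0.09552796 -0.0751325 ] [ 0.96118507 -1.27602878  5.40954174]
```

```bash
python3 -m pendant '[{"translation":[0,0,-0.02],"turn":[0,0,-0.75],"gripper":0.5},{"translation":[0,0,-0.02],"turn":[0,0,-0.75],"gripper":0.5},{"translation":[0,0,-0.02],"turn":[0,0,-0.75],"gripper":0.5},{"translation":[0,0,-0.02],"turn":[0,0,-0.75],"gripper":0.5},{"translation":[0,0,-0.02],"turn":[0,0,-0.75],"gripper":0.5},{"translation":[0,0,-0.02],"turn":[0,0,-0.65],"gripper":0.5},{"translation":[0,0,0],"turn":[0,0,0],"gripper":0.5},{"translation":[0,0,0],"turn":[0,0,0],"gripper":0.5}]'
python3 - <<'E'
from m import *
s=bot.state();print(s['wrist_torque'],s['contact_force'],np.degrees(s['orientation'][2]))
save(f,"w4.png")
rect("wrist",brown(f),[.636,.112,.12],.124,"bar");rect("wrist",brown(f,70),[.635,.113,.01],.01,"board?")
E
```

```text
clock: 12.9
position: [0.6358, 0.1123, 0.1238]
orientation: [-3.14, -0.0, 0.192]
contact_force: [-0.4, 1.4, 2.4]
gripper_width: 0.0137
12.9 [0.63576229 0.11234424 0.12375508] [-3.14047569e+00 -1.59822188e-04  1.91946656e-01]
[ 0.54110734  0.14336463 -0.0416282 ] [-1.08939825  3.08954614  2.70402359] 10.96828525466689
wrist bar 3478 px [332. 314.] ctr [641.5 112.6] size [51.3 13.5] ang 11.1593075
wrist board? 6306 px [333. 189.] ctr [664.4 116.2] size [52.4 74.9] ang 101.114746
```

View pics/w4.png

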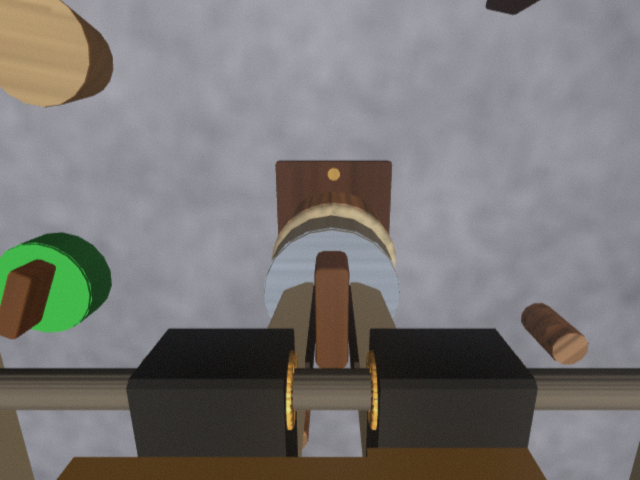

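The bar now lies along the board (both 11.1°), and the height of 0.1238 matches home. I let go and retreat.

```bash
python3 -m pendant '[{"translation":[0,0,0],"turn":[0,0,0],"gripper":4},{"translation":[0,0,0],"turn":[0,0,0],"gripper":4},{"translation":[0,0,0],"turn":[0,0,0],"gripper":4},{"translation":[0,0,0],"turn":[0,0,0],"gripper":4},{"translation":[0,0,1],"turn":[0,0,0],"gripper":4},{"translation":[0,0,2],"turn":[0,0,0],"gripper":4},{"translation":[0,0,3],"turn":[0,0,0],"gripper":4},{"translation":[0,0,4],"turn":[0,0,0],"gripper":4}]'
python3 -m pendant '[{"translation":[-2,-3,1],"turn":[0,0,0],"gripper":4},{"translation":[-2,-3,1],"turn":[0,0,0],"gripper":4},{"translation":[-2,-3,0],"turn":[0,0,0],"gripper":4},{"translation":[-2,-3,0],"turn":[0,0,0],"gripper":4},{"translation":[-2,-3,0],"turn":[0,0,0],"gripper":4},{"translation":[0,-2,0],"turn":[0,0,0],"gripper":4},{"translation":[0,0,0],"turn":[0,0,0],"gripper":4},{"translation":[0,0,0],"turn":[0,0,0],"gripper":4}]'
python3 - <<'E'
from m import *
save(np.hstack([cv2.resize(f,(400,300)),cv2.resize(bot.grab_frame("scene"),(400,300))]),"e.png")
rect("wrist",brown(f),[.636,.112,.124],.124,"bar")
h=cv2.cvtColor(f,cv2.COLOR_RGB2HSV);rect("wrist",brown(f,70),[.636,.112,.01],.01,"board")
rect("top",brown(ft),[.46,-.042,.053],.053,"46");rect("top",brown(ft),[.553,-.193,.053],.053,"80")
E
```

```text
clock: 14.0
position: [0.6356, 0.1116, 0.2255]
orientation: [-3.142, 0.0, 0.19]
contact_force: [0.5, 1.2, -0.7]
gripper_width: 0.0401
clock: 15.0
position: [0.5365, -0.0579, 0.244]
orientation: [-3.141, -0.001, 0.19]
contact_force: [-0.1, -0.1, 1.0]
gripper_width: 0.0399
15.0 [ 0.53650323 -0.05789322  0.24398989] [-3.14129106e+00 -6.05869497e-04  1.90233201e-01]
wrist bar 2797 px [98. 37.] ctr [634.8 104.9] size [41.9 22.8] ang 11.053359
wrist board 5668 px [182.  73.] ctr [633.7 108.7] size [102.8  76.1] ang 11.004869
top 46 152 px [462. 226.] ctr [ 550.9 -201.1] size [29.9 14.8] ang 53.36431
top 80 152 px [462. 226.] ctr [ 550.9 -201.1] size [29.9 14.8] ang 53.36431
```

View pics/e.png

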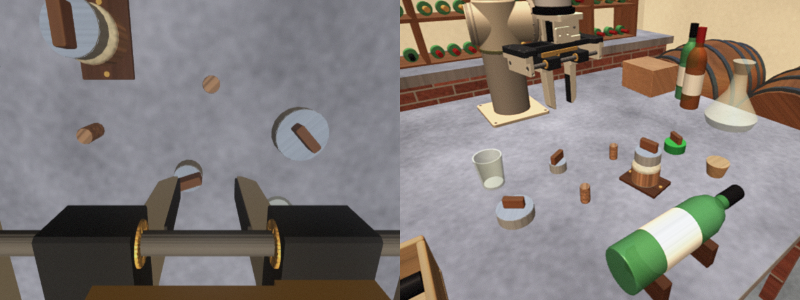

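The lid is seated level on the jar, with its bar and the board both at 11.0°. The other lids are where they were, and the gripper is clear.

```bash
python3 -c "
from station import bot
print(bot.close_job())"
```

```text
the job is handed in; nothing more can be done
None
```

I picked up the 64 mm steel lid by its bar and set it on the jar's neck with the bar crosswise. I then screwed it about 90° clockwise to home, let go and moved clear, and handed the job in at about 15 s of robot time.

**Checks that agreed:**
- While still gripped at the end of the turn, the TCP was at 0.1238 m. That puts the lid's underside about 70.5 mm up, against the nominal 71 mm.
- After release, the bar measured 11.1° and the board 11.0°, and the lid looks level on the jar in the scene picture.
- Contact forces I read at the end of each move stayed below about 8 N.

**Checks that failed or disagreed:**
- An early wrist-camera position differed from the top camera by about 7 mm. A closer look and the lid-to-jar offset, which both cameras agreed on, settled it.
- The last automatic check on the two other lids failed. The gripper hid the 46 mm lid from the top camera, so both queries picked up the same, partly covered bar. I confirmed only by eye, in the last scene picture, that both are where they were; the arm never touched them.

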